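# Set the cut-length preset on the saw stop's thumbwheel box

### The arm

A 6-joint arm with a two-finger parallel gripper is mounted at the origin on the work surface. World frame = base frame: x ahead of the robot, y to its left, z up, the work surface at z = 0. Lengths are in mm, angles in rad, forces in N, time in s.
With the tool pointing down it reaches from about 325 to 900 mm from the base axis. Payload 6.1 kg.
Tool frame: the origin (TCP) lies midway between the tips of the shut fingers; the grasp point (between the pads) lies 19 mm behind it; z points along the fingers, y is the line along which they close (so a half turn about z gives the same grasp; the last joint's range is limited). The gripper opens to 85 mm and grips with 20 to 120 N. Pads are 22 mm wide; open, the fingers measure 114 mm over their backs; the gripper's body (76 mm by 85 mm) begins 54 mm behind the grasp point. The pads swing forward as they close: fully open they stand 13 mm farther back than shut.
Start: joints at [-0.126, 0.22, 1.526, -0, 1.395, -0.126], TCP at [624.993, -0.003, 231.3] pointing down, gripper open.
Joint ranges: [-2.98, 2.98], [-0.91, 2.08], [0.09, 2.57], [-1.24, 4.39], [0.2, 2.65], [-2.68, 2.68]. Speed limits (rad/s): [2.57, 2.57, 3.01, 3.14, 3.14, 3.14].

### API

Orientations are given as a unit quaternion [w, x, y, z].
In Python, from rig import monitor, capture, job, finder gives the robot as it stands.
- The arm moves only by the tool drive_tool, never from a script. Its argument "increments" is one flat list of numbers, 5 for each row, row after row: the shift along the tool's x, y, z in units of 30 mm (1.0 is 30 mm), then the turn about the tool's z in units of 5 degrees (1.0 is 5 degrees), then the opening, from -1 (shut) to 1 (fully open). A call has 1 to 8 rows; each row shifts and turns the commanded pose from where the row before left it, along the tool's axes as they then stand; what a row does not reach is not made up. A row lasts 1/8 s, in which the tool goes at most 62.5 mm and 10.7 degrees, less where a joint would pass 70% of its speed; a pose out of reach is approached as far as the arm can. A call is refused whole if a number of a shift passes 1 or a number of a turn 1, either way. A call with a gripper value outside its range is refused whole. The fingers move at their own pace and stop on an object; "force" is the grip in N (left out, the last holds). Time passes only in rows, so rows that do not move let the fingers close. It gives the time, the measured TCP pose, the force, the opening and the grip force at its end, in the units of the state.
- monitor.get_state(): the state, without advancing time (a new reading comes with each control period).
- capture(name): name is "scene" or "side" or "wrist"; returns a dict with "image" (384x512x3 uint8, red, green, blue), "K" (3x3 intrinsics, pixels), "R" (3x3) and "t" (3): a world point X has camera coordinates R X + t. Camera axes: x right, y down, z forward; pixel columns grow to the right and rows downward; lengths in mm; the calibration is good to about 2 mm. A picture is of the moment at which its call begins. There is no depth.
- job.job_done(): hands the job in; it is judged then, once.
Trained networks look in a picture, given as the dict that the camera call returned (one of the last four; its "shot" number tells which), for a name from the list of things; names that differ only in an ending like _2 or _b are one class to them, and where a whole thing is asked for, a point or a joint stands for the part that bears it (a point fixed in the world has none). Each returns a list of dicts, best first, with "conf" (0 to 1); they miss things now and then, are a little off and sometimes report something else, mostly with a low value. They report only what shows in the picture. A call takes as long as a camera call.
- finder.recognise(picture, label): "at" ([column, row] in pixels, amid what is visible of it).
- finder.regions_of(picture, label): "pixels" (384x512 bool, what is visible of it) and "at" ([column, row] in pixels, amid what is visible of it).
- finder.mark_of(picture, label): "at" ([column, row] in pixels: a listed point, or the origin of a listed thing).
The state is a dict: "clock": time; "qpos": joint angles; "joint_velocities": joint speeds; "joint_efforts": joint torques, N m; "tool_pos": TCP position; "tool_rot": TCP orientation; "ft_force": force on the tool from outside, world axes, zero at the start; "moment": the same for the moment, N m; "gripper_width": finger opening in mm; "grasp_force": force on a finger pad.
Only numpy, scipy, OpenCV 4.12 (cv2) and the standard library are available. Lean on these libraries where they do the work, as an engineer would, in place of code of your own. Each camera call takes 0.05 s, during which the arm holds its last target. There are 200 camera calls.

### The job

Set the three thumbwheels of the grey preset box to 4-1-3, read from the robot's left to right, each resting in its click. Then push the white load key down about 8 of its 10 mm (not hard against its stop) and let it come back up, so that the saw stop takes over the code. Work with light finger pressure (never more than 15 N on the box, its wheels or its key) and leave the other things on the bench where they are.

Things in the scene. Friction and masses are not known exactly. Their poses are not given: they have to be found in the camera images.
- preset_box: grey box with a bare metal top, screwed to the bench: 140 mm along x, 290 along y, 60 high. Origin: centre of its underside; x points away from the operator (robot), y to the operator's left, z up. From its top, in a row at x = 0, stand three black thumbwheel rims at y = +95, +50, +5 mm and the load key at y = -85. Nothing else rises over 5 mm above the top.
- wheel_left (a joint): left thumbwheel (y = +95 mm), like the other two a smooth black wheel of radius 36, 22 mm wide, level axle along the box's y. Its rim top is nominally at z = 84 mm, but each wheel sits up to 4 mm higher or lower, differently every time: feel for it. Value = 0.6 rad x digit, digits 0 to 6, stops 0.15 rad beyond. Rim top moving along +x raises the digit; 21.6 mm of rim is one digit.
- wheel_middle (a joint): middle thumbwheel (y = +50 mm); value as the left one. All three axles are sprung: pressed from above a wheel starts to sink at 1 to 2 N, then 1 mm per 3.5 N, travel 8 mm. A fingertip pressed on top of the rim with 4 to 8 N and dragged along the box's x turns the wheel by friction, as it would roll under a flat board (0.5 to 1.5 N of drag); pressed less, it slips.
- wheel_right (a joint): right thumbwheel (y = +5 mm); value as the left one. A click holds each wheel at each digit: let go in between, it snaps to the nearest. The digit set is the one whose white pips (4 mm dots; blank for 0, else 1 to 6 as on a die) are uppermost. Thin white lines across the rim part the digits; black ticks beside the wheel mark the middle.
- load_key (a joint): round white spring key of 28 mm diameter in a black housing 44 mm wide on the top of the box, at x = 0, y = -85 mm; joint value = how far it is pressed in m, 0 to 0.010. It starts to give at 2.7 N; 8 mm down takes about 7.7 N; hitting its hard stop (9 N) with a stiff arm soon passes 15 N. It springs back when let go.
- load_key_top (a point): centre of the top face of the load key (moves down with it).
- cutout: loose flat plywood cut-out with a toothed edge, 160 x 96 mm, 18 mm thick; bystander. Origin at the centre of its underside.
- wrench: loose steel wrench, 140 mm long, lying flat; bystander.
- glue_jar: loose closed jar, 64 mm wide, 110 mm high; bystander. Origin at the centre of its underside.

How it is judged:
By the outcome, as a careful person would: the job done as asked, in the order asked, and still so for the second after the job is handed in, with the robot touching nothing.
It also fails if it takes over 64 s, if anything falls off the work surface, if the arm or the gripper's body presses on something with over 40 N, if the wrist force passes 120 N, or if a joint passes its speed limit or range.

## Working session

There is one attempt and no reset: what is moved stays moved. The work goes in short steps, Python scripts to look and compute and a tool call to move; the robot and the scene stay as the last step left them, time stands still between calls to the robot, and variables do not carry over. Pictures are saved under pics/ and viewed, at most 10 in all, crops included, and the job is handed in when it is done.

Besides the shell and the picture viewer there is one more tool, called after "Call:" by a JSON object that holds its "name" and its "arguments", one argument or row to a line. drive_tool: Moves the arm, as the interface text tells. Its arguments: {"type":"object","properties":{"increments":{"type":"array","items":{"type":"number"}},"force":{"type":"number"}},"required":["increments"]}

```bash
mkdir -p pics; cat > h.py <<'E'
from rig import monitor, capture, job, finder
import numpy as np, cv2
def st():
    s=monitor.get_state()
    print(s['clock'],np.round(s['tool_pos'],1),np.round(s['tool_rot'],4),np.round(s['ft_force'],2),s['gripper_width'])
    return s
def ray(p,uv):
    d=p['R'].T@np.linalg.inv(p['K'])@np.array([uv[0],uv[1],1.]); c=-p['R'].T@p['t']; return c,d
def atz(p,uv,z):
    c,d=ray(p,uv); return c+d*(z-c[2])/d[2]
def proj(p,X):
    q=p['K']@(p['R']@np.array(X,float)+p['t']); return q[:2]/q[2]
def save(p,n): cv2.imwrite(n,p['image'][:,:,::-1])
E
python3 - <<'E'
from h import *
st()
ps=[capture(n) for n in ('scene','side','wrist')]
im=np.hstack([cv2.resize(p['image'],(400,300)) for p in ps[:2]])
for p,n in zip(ps,('scene','side','wrist')):
    save(p,f'pics/{n}0.png'); print(n,'cam',np.round(-p['R'].T@p['t']))
    for l in ('preset_box','wheel_left','wheel_middle','wheel_right','load_key_top','cutout','glue_jar','wrench'):
        for r in finder.mark_of(p,l)[:1]:
            print(l,r['at'],round(r['conf'],2),np.round(atz(p,r['at'],{'load_key_top':75,'preset_box':0}.get(l,48 if 'wheel' in l else 0)),0))
E
```

```text
0.0 [6.244e+02 1.000e-01 2.302e+02] [-7.000e-04  7.071e-01  7.071e-01 -6.000e-04] [-0.04 -0.32  0.98] 85.69746413709497
scene cam [1159.  -82. 1098.]
preset_box [260.5, 189.4] 0.74 [519.  42.   0.]Traceback (most recent call last):
  File "<stdin>", line 8, in <module>
ValueError: it knows: cutout, glue_jar, load_key_top, preset_box, wrench
```

```bash
ls pics
```

```text
scene0.png
```

```bash
python3 - <<'E'
from h import *
for n in ('scene','side','wrist'):
    p=capture(n); save(p,f'pics/{n}0.png'); print(n,'cam',np.round(-p['R'].T@p['t']))
    for l in ('preset_box','load_key_top','cutout','glue_jar','wrench'):
        for r in finder.mark_of(p,l)[:1]:
            print(l,r['at'],round(r['conf'],2),np.round(atz(p,r['at'],{'load_key_top':75}.get(l,0)),0))
a=[cv2.imread(f'pics/{n}0.png') for n in ('scene','side')]
E
```

```text
scene cam [1159.  -82. 1098.]
preset_box [260.7, 189.2] 0.57 [519.  43.   0.]
load_key_top [231.3, 177.2] 0.46 [514. -38.  75.]
cutout [145.2, 202.9] 0.9 [ 515. -283.    0.]
glue_jar [368.9, 199.7] 0.94 [597. 338.   0.]
wrench [341.7, 136.8] 0.56 [371. 317.   0.]
side cam [ 161. -610.  681.]
preset_box [241.1, 220.3] 0.58 [503.  40.   0.]
load_key_top [265.0, 206.5] 0.53 [536. -20.  75.]
cutout [325.9, 311.2] 0.92 [ 517. -279.    0.]
glue_jar [219.2, 153.5] 0.86 [594. 340.   0.]
wrench [157.8, 176.5] 0.7 [390. 325.   0.]
wrist cam [626.  83. 374.]
preset_box [171.5, 126.0] 0.86 [517.  45.   0.]
load_key_top [160.2, 210.6] 0.68 [517. -42.  75.]
cutout [191.9, 325.7] 0.85 [ 520. -280.    0.]
```

View pics/scene0.png

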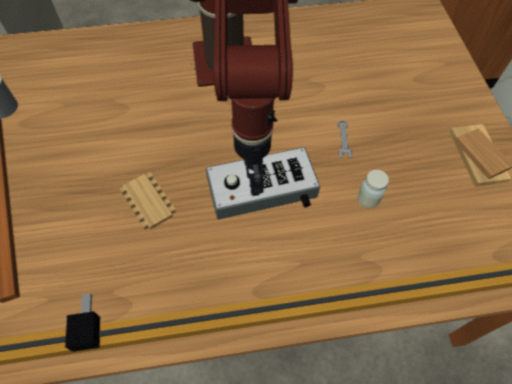

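View pics/wrist0.png

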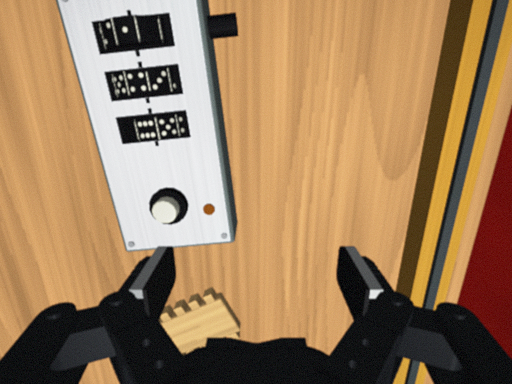

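The wrist view shows the box with the key at (165,209) and the wheel windows at (152,127), (144,82) and (133,33). The box is slightly yawed. I'll compute the yaw from the box edges.

```bash
python3 - <<'E'
from h import *
p=capture('wrist')
for uv in [(127,249),(234,241),(64,0),(256,192)]: print(uv,np.round(atz(p,uv,60),1))
for uv in [(152,127),(144,82),(133,33)]: print(uv,np.round(atz(p,uv,75),1))
for X in [(517,45,60)]: print(proj(p,X))
print(p['R'],p['K'])
E
```

```text
(127, 249) [ 463.9 -100.5   60. ]
(234, 241) [598.6 -89.2  60. ]
(64, 0) [443.  168.5  60. ]
(256, 192) [626.  -24.7  60. ]
(152, 127) [518.3  51.5  75. ]
(144, 82) [515.5  95.   75. ]
(133, 33) [510.6 137.9  75. ]
[156.28230889 131.58826407]
[[ 9.99999911e-01  4.21211090e-04  3.08113005e-05]
 [ 3.89010826e-04 -9.47041999e-01  3.21109485e-01]
 [ 1.64434472e-04 -3.21109444e-01 -9.47042078e-01]] [[283.53843461   0.         255.72343543]
 [  0.         283.53843461 190.85769838]
 [  0.           0.           1.        ]]
```

Call:
{"name": "drive_tool", "arguments": {
  "increments": [0.4, -0.9, 0, 0, -1, 0.4, -0.9, 0, 0, -1, 0.4, -0.9, 0, 0, -1, 0.4, -0.9, 0, 0, -1, 0, 0, 0, 0, -1]
}}

```text
clock: 1.78
tool_pos: [515.9, 48.8, 231.5]
tool_rot: [0.0, 0.707, 0.708, 0.0]
ft_force: [0.8, -1.3, -0.1]
gripper_width: 0.1
grasp_force: 0.0
```

Call:
{"name": "drive_tool", "arguments": {
  "increments": [0, 0, 0, -0.95, -1, 0, 0, 0, 0, -1]
}}

```text
clock: 2.02
tool_pos: [517.7, 47.7, 231.5]
tool_rot: [0.0, 0.678, 0.736, 0.0]
ft_force: [0.4, -0.7, 0.6]
gripper_width: -0.1
grasp_force: 0.0
```

```bash
python3 - <<'E'
from h import *
st()
p=capture('wrist'); save(p,'pics/w1.png')
m=finder.regions_of(p,'preset_box')
print(m[0]['conf'],m[0]['at'])
cv2.imwrite('pics/w1b.png',cv2.resize(p['image'][:,:,::-1],(800,600),interpolation=cv2.INTER_CUBIC))
for l in ('preset_box','load_key_top'):
    for r in finder.mark_of(p,l)[:1]: print(l,r['at'],r['conf'],np.round(atz(p,r['at'],0 if l=='preset_box' else 75),1))
E
```

```text
2.025 [517.7  47.7 231.5] [3.000e-04 6.775e-01 7.355e-01 2.000e-04] [ 0.41 -0.71  0.56] -0.061638537840368865
0.81 [256.4, 133.3]
preset_box [255.9, 162.5] 0.56 [519.   44.3   0. ]
```

View pics/w1b.png

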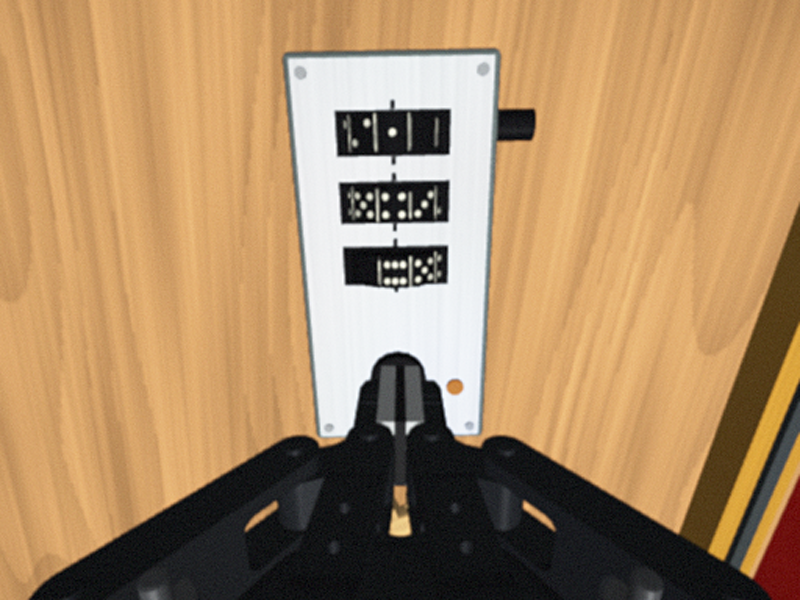

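The preset currently reads 1-4-6: pips uppermost are 1 at (392,132), 4 at (394,203) and 6 at (396,268). So I need left +3, middle −3 and right −3. Next I'll locate the wheels from the ticks.

```bash
python3 - <<'E'
from h import *
p=capture('wrist')
f=lambda u:atz(p,(u[0]*.64-.18,u[1]*.64-.18),60)[:2]
obj=np.array([(0,95+12+9),(0,95-18),(0,50+18),(0,50-18),(0,5+18),(0,5-18),(-70,145),(70,145),(70,-145),(-70,-145)],float)
px=[(393,104),(393,159),(394,177),(395,227),(395,243),(396,290),(286,54),(498,50),(481,436),(320,438)]
W=np.array([f(u) for u in px]); print(np.round(W,1))
o=obj[6:];w=W[6:]
A=cv2.estimateAffinePartial2D(o,w)[0]; print(A,np.hypot(A[0,0],A[1,0]),np.degrees(np.arctan2(A[1,0],A[0,0])))
print(w-(o@A[:,:2].T+A[:,2]))
c=A[:,2]; yaw=np.arctan2(A[1,0],A[0,0]); R=np.array([[np.cos(yaw),-np.sin(yaw)],[np.sin(yaw),np.cos(yaw)]])
s=st(); tp=s['tool_pos'][:2]
print('tick in box frame',np.round((W[:6]-c)@R,1))
print('tcp in box frame',(tp-c)@R)
for y in (95,50,5,-85): 
    t=R@[0,y]+c; print(y,np.round(t,1))
E
```

```text
[[ 504.4  157.5]
 [ 507.1  123.5]
 [ 508.7  111.8]
 [ 512.    77.7]
 [ 512.9   66.2]
 [ 516.4   31. ]
 [ 435.   180.9]
 [ 567.8  194.1]
 [ 597.4  -90.9]
 [ 463.3 -103.9]]
[[ 9.48875863e-01 -9.39534869e-02  5.15027873e+02]
 [ 9.39534869e-02  9.48875863e-01  4.98988626e+01]] 0.95351594715394 5.654742622892747
[[-8.16443202e-06 -2.21304816e-06]
 [-8.52610151e-06 -7.27500884e-06]
 [ 2.33830581e+00 -9.75060270e+00]
 [ 1.03540100e+00 -9.61603365e+00]]
2.275 [517.2  47.8 231.2] [-1.000e-04  6.776e-01  7.354e-01 -1.000e-04] [-0.55 -0.65  0.67] -0.1586143251740023
tick in box frame [[ 1.000e-01  1.082e+02]
 [-7.000e-01  7.400e+01]
 [-2.000e-01  6.220e+01]
 [-3.000e-01  2.800e+01]
 [-5.000e-01  1.650e+01]
 [-5.000e-01 -1.890e+01]]
tcp in box frame [ 1.94580017 -2.27674082]
95 [505.7 144.4]
50 [510.1  99.7]
5 [514.5  54.9]
-85 [523.4 -34.7]
```

Call:
{"name": "drive_tool", "arguments": {
  "increments": [0.065, -0.077, 1, -0.17, -1, 0, 0, 1, 0, -1, 0, 0, 1, 0, -1, 0, 0, 1, 0, -1, 0, 0, 0.377, 0, -1, 0, 0, 0, 0, -1]
}}

```text
clock: 3.02
tool_pos: [514.2, 49.7, 99.6]
tool_rot: [-0.001, 0.672, 0.741, -0.0]
ft_force: [0.4, 0.1, 0.3]
gripper_width: 0.0
grasp_force: 0.0
```

Call:
{"name": "drive_tool", "arguments": {
  "increments": [0, 0, 0.2, 0, -1, 0, 0, 0.15, 0, -1, 0, 0, 0, 0, -1]
}}

```text
clock: 3.4
tool_pos: [514.5, 49.8, 89.5]
tool_rot: [0.0, 0.672, 0.741, 0.0]
ft_force: [-0.1, -0.3, -0.3]
gripper_width: 0.1
grasp_force: 0.0
```

Call:
{"name": "drive_tool", "arguments": {
  "increments": [0, 0, 0.07, 0, -1, 0, 0, 0, 0, -1]
}}

```text
clock: 3.65
tool_pos: [514.5, 49.8, 87.4]
tool_rot: [-0.0, 0.672, 0.741, -0.0]
ft_force: [0.2, 0.2, 0.6]
gripper_width: 0.1
grasp_force: 0.0
```

Call:
{"name": "drive_tool", "arguments": {
  "increments": [0, 0, 0.06, 0, -1, 0, 0, 0, 0, -1]
}}

```text
clock: 3.9
tool_pos: [514.4, 49.8, 85.4]
tool_rot: [-0.0, 0.672, 0.741, -0.0]
ft_force: [0.3, -1.7, -0.2]
gripper_width: 0.0
grasp_force: 0.0
```

Call:
{"name": "drive_tool", "arguments": {
  "increments": [0, 0, 0.05, 0, -1, 0, 0, 0, 0, -1]
}}

```text
clock: 4.15
tool_pos: [514.4, 49.8, 83.9]
tool_rot: [-0.0, 0.672, 0.741, -0.0]
ft_force: [-0.3, 0.2, 0.2]
gripper_width: -0.0
grasp_force: 0.0
```

Call:
{"name": "drive_tool", "arguments": {
  "increments": [0, 0, 0.05, 0, -1, 0, 0, 0, 0, -1]
}}

```text
clock: 4.4
tool_pos: [514.4, 49.8, 82.4]
tool_rot: [-0.0, 0.672, 0.741, -0.0]
ft_force: [-0.9, 0.1, 0.4]
gripper_width: 0.0
grasp_force: 0.0
```

Call:
{"name": "drive_tool", "arguments": {
  "increments": [0, 0, 0.05, 0, -1, 0, 0, 0, 0, -1]
}}

```text
clock: 4.65
tool_pos: [515.1, 49.8, 81.6]
tool_rot: [0.0, 0.672, 0.741, 0.0]
ft_force: [0.4, 1.1, 3.9]
gripper_width: 0.2
grasp_force: 1.9
```

Call:
{"name": "drive_tool", "arguments": {
  "increments": [0, 0, 0.035, 0, -1, 0, 0, 0, 0, -1]
}}

```text
clock: 4.9
tool_pos: [515.3, 49.8, 80.8]
tool_rot: [0.001, 0.672, 0.741, 0.001]
ft_force: [-0.0, -0.0, 6.2]
gripper_width: -0.2
grasp_force: 3.2
```

Call:
{"name": "drive_tool", "arguments": {
  "increments": [0, 0, -0.2, 0, -1, 0, 0.35, 0, 0, -1, 0, 0, 0.2, 0, -1, 0, 0, 0, 0, -1]
}}

```text
clock: 5.4
tool_pos: [525.9, 50.7, 80.3]
tool_rot: [0.001, 0.672, 0.741, 0.0]
ft_force: [0.4, -0.7, 6.4]
gripper_width: -0.1
grasp_force: 3.2
```

Call:
{"name": "drive_tool", "arguments": {
  "increments": [0, -0.15, 0, 0, -1, 0, -0.15, 0, 0, -1, 0, 0, 0, 0, -1]
}}

```text
clock: 5.78
tool_pos: [516.6, 49.7, 80.7]
tool_rot: [0.001, 0.672, 0.741, 0.0]
ft_force: [-0.0, -0.8, 6.9]
gripper_width: -0.2
grasp_force: 3.4
```

Call:
{"name": "drive_tool", "arguments": {
  "increments": [0, -0.15, 0, 0, -1, 0, -0.15, 0, 0, -1, 0, -0.1, 0, 0, -1, 0, 0, 0, 0, -1]
}}

```text
clock: 6.28
tool_pos: [504.4, 48.5, 80.5]
tool_rot: [0.0, 0.672, 0.741, 0.0]
ft_force: [-0.9, -0.9, 5.6]
gripper_width: 0.5
grasp_force: 3.2
```

Call:
{"name": "drive_tool", "arguments": {
  "increments": [0, 0, -0.2, 0, -1, 0.7, 0.35, 0, 0, -1, 0.7, 0, -0.2, 0, -1, 0, 0, 0, 0, -1]
}}

```text
clock: 6.78
tool_pos: [510.1, 92.5, 91.9]
tool_rot: [-0.0, 0.671, 0.741, -0.0]
ft_force: [-0.1, -0.3, -0.1]
gripper_width: 0.1
grasp_force: 0.0
```

```bash
python3 - <<'E'
from h import *
st()
p=capture('scene'); a=proj(p,(515,70,70)); u,v=a.astype(int); print(a)
q=capture('side'); b=proj(q,(515,70,70)).astype(int)
w=capture('wrist')
f=lambda i,c:cv2.resize(i[c[1]-32:c[1]+33,c[0]-40:c[0]+41,::-1],(400,300),interpolation=cv2.INTER_CUBIC)
top=np.hstack([f(p['image'],(u,v)),f(q['image'],b)])
bot=np.hstack([cv2.resize(w['image'][:,:,::-1],(400,300))]*1+[np.zeros((300,400,3),np.uint8)])
cv2.imwrite('pics/c2.png',np.vstack([top,bot]))
E
```

```text
6.775 [510.1  92.5  91.9] [-3.000e-04  6.710e-01  7.414e-01 -1.000e-04] [-0.12 -0.3  -0.07] 0.12270947658331281
[270.96502814 173.68741489]
```

View pics/c2.png

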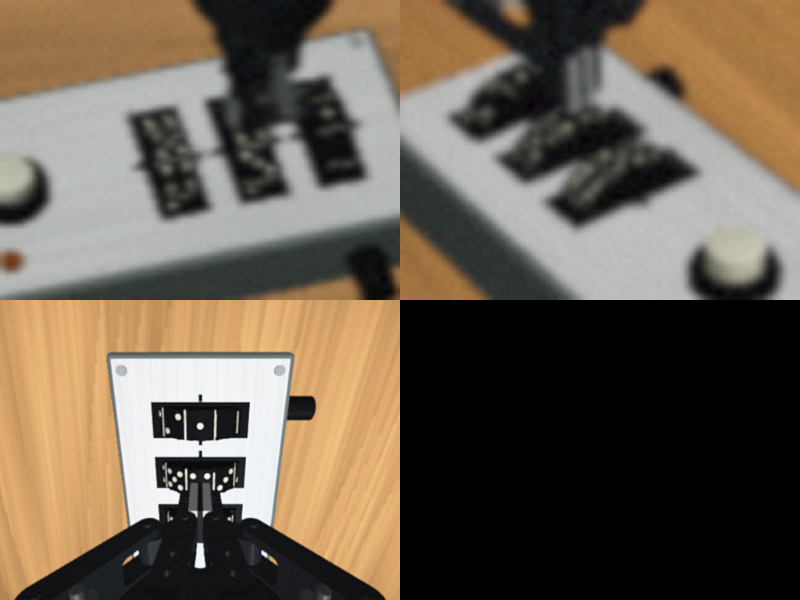

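The wrist view shows the tip at the middle wheel, and the right wheel has turned about one digit. I'll feel for the middle wheel while I'm here.

Call:
{"name": "drive_tool", "arguments": {
  "increments": [0.09, 0, 0.17, 0, -1, 0, 0, 0, 0, -1]
}}

```text
clock: 7.18
tool_pos: [509.5, 94.0, 86.1]
tool_rot: [-0.001, 0.672, 0.741, -0.001]
ft_force: [-0.5, -0.0, -1.1]
gripper_width: -0.0
grasp_force: 0.0
```

Call:
{"name": "drive_tool", "arguments": {
  "increments": [0, 0, 0.06, 0, -1, 0, 0, 0, 0, -1]
}}

```text
clock: 7.42
tool_pos: [510.1, 94.1, 85.0]
tool_rot: [-0.0, 0.672, 0.741, -0.0]
ft_force: [0.4, -0.1, 0.8]
gripper_width: -0.0
grasp_force: 0.0
```

Call:
{"name": "drive_tool", "arguments": {
  "increments": [0, 0, 0.05, 0, -1, 0, 0, 0, 0, -1]
}}

```text
clock: 7.68
tool_pos: [510.1, 94.2, 83.6]
tool_rot: [-0.0, 0.672, 0.741, -0.0]
ft_force: [-0.1, 0.3, 0.2]
gripper_width: 0.2
grasp_force: 0.0
```

Call:
{"name": "drive_tool", "arguments": {
  "increments": [0, 0, 0.02, 0, -1, 0, 0, 0, 0, -1]
}}

```text
clock: 7.92
tool_pos: [510.1, 94.3, 83.0]
tool_rot: [-0.0, 0.672, 0.741, -0.0]
ft_force: [0.5, -0.2, 0.7]
gripper_width: -0.2
grasp_force: 0.0
```

Call:
{"name": "drive_tool", "arguments": {
  "increments": [0, 0, 0.05, 0, -1, 0, 0, 0, 0, -1]
}}

```text
clock: 8.18
tool_pos: [510.1, 94.2, 81.4]
tool_rot: [-0.0, 0.672, 0.741, -0.0]
ft_force: [-0.8, -0.1, -0.9]
gripper_width: -0.2
grasp_force: 0.0
```

Call:
{"name": "drive_tool", "arguments": {
  "increments": [0, 0, 0.04, 0, -1, 0, 0, 0, 0, -1]
}}

```text
clock: 8.43
tool_pos: [510.5, 94.3, 80.7]
tool_rot: [0.0, 0.672, 0.741, 0.0]
ft_force: [0.3, 0.6, 1.5]
gripper_width: -0.1
grasp_force: 1.1
```

Call:
{"name": "drive_tool", "arguments": {
  "increments": [0, 0, 0.05, 0, -1, 0, 0, 0, 0, -1]
}}

```text
clock: 8.68
tool_pos: [510.9, 94.3, 79.6]
tool_rot: [0.001, 0.672, 0.741, 0.001]
ft_force: [0.2, 0.6, 5.2]
gripper_width: -0.1
grasp_force: 2.8
```

Call:
{"name": "drive_tool", "arguments": {
  "increments": [0, 0, -0.25, 0, -1, 0, 0.35, 0, 0, -1, 0, 0, 0.26, 0, -1, 0, -0.175, 0, 0, -1, 0, -0.175, 0, 0, -1, 0, -0.175, 0, 0, -1, 0, -0.175, 0, 0, -1, 0, 0, 0, 0, -1]
}}

```text
clock: 9.68
tool_pos: [499.7, 93.1, 78.9]
tool_rot: [0.0, 0.672, 0.741, 0.0]
ft_force: [-0.5, -0.1, 6.7]
gripper_width: 0.0
grasp_force: 3.3
```

Call:
{"name": "drive_tool", "arguments": {
  "increments": [0, 0, -0.25, 0, -1, 0, 0.7, 0, 0, -1, 0, 0, 0.25, 0, -1, 0, -0.175, 0, 0, -1, 0, -0.175, 0, 0, -1, 0, -0.175, 0, 0, -1, 0, -0.175, 0, 0, -1, 0, 0, 0, 0, -1]
}}

```text
clock: 10.68
tool_pos: [498.8, 93.0, 78.7]
tool_rot: [-0.0, 0.672, 0.741, -0.0]
ft_force: [-1.1, -1.3, 5.8]
gripper_width: 0.3
grasp_force: 3.4
```

Call:
{"name": "drive_tool", "arguments": {
  "increments": [0, 0, -0.25, 0, -1, 0, 0.7, 0, 0, -1, 0, 0, 0.25, 0, -1, 0, -0.175, 0, 0, -1, 0, -0.175, 0, 0, -1, 0, -0.175, 0, 0, -1, 0, -0.175, 0, 0, -1, 0, 0, 0, 0, -1]
}}

```text
clock: 11.68
tool_pos: [498.5, 93.1, 78.7]
tool_rot: [-0.0, 0.672, 0.741, -0.0]
ft_force: [-0.9, -0.8, 6.9]
gripper_width: -0.2
grasp_force: 3.4
```

Call:
{"name": "drive_tool", "arguments": {
  "increments": [0, 0, -0.5, 0, -1, 0.75, 0.35, 0, 0, -1, 0.75, 0, 0.05, 0, -1, 0, 0, 0, 0, -1]
}}

```text
clock: 12.18
tool_pos: [504.7, 140.0, 91.9]
tool_rot: [-0.001, 0.671, 0.741, -0.0]
ft_force: [-0.5, -0.2, -0.3]
gripper_width: 0.1
grasp_force: 0.0
```

Call:
{"name": "drive_tool", "arguments": {
  "increments": [0, 0.05, 0.14, 0, -1, 0, 0, 0, 0, -1]
}}

```text
clock: 12.42
tool_pos: [506.8, 138.5, 87.3]
tool_rot: [-0.0, 0.672, 0.741, -0.001]
ft_force: [-0.4, -0.3, 0.4]
gripper_width: -0.2
grasp_force: 0.0
```

Call:
{"name": "drive_tool", "arguments": {
  "increments": [0, 0, 0.05, 0, -1, 0, 0, 0, 0, -1]
}}

```text
clock: 12.68
tool_pos: [507.2, 138.8, 86.2]
tool_rot: [-0.0, 0.672, 0.741, -0.0]
ft_force: [0.5, -0.6, -0.6]
gripper_width: 0.4
grasp_force: 0.0
```

Call:
{"name": "drive_tool", "arguments": {
  "increments": [0, 0, 0.05, 0, -1, 0, 0, 0, 0, -1]
}}

```text
clock: 12.92
tool_pos: [507.2, 139.1, 84.7]
tool_rot: [-0.0, 0.672, 0.741, -0.0]
ft_force: [-0.8, -0.7, 0.8]
gripper_width: 0.4
grasp_force: 0.0
```

cmd z ≈ 84.85.

Call:
{"name": "drive_tool", "arguments": {
  "increments": [0, 0, 0.05, 0, -1, 0, 0, 0, 0, -1]
}}

```text
clock: 13.18
tool_pos: [507.2, 139.2, 83.2]
tool_rot: [-0.0, 0.672, 0.741, -0.0]
ft_force: [1.1, -0.1, -0.6]
gripper_width: 0.2
grasp_force: 0.0
```

Call:
{"name": "drive_tool", "arguments": {
  "increments": [0, 0, 0.04, 0, -1, 0, 0, 0, 0, -1]
}}

```text
clock: 13.42
tool_pos: [507.2, 139.2, 82.0]
tool_rot: [-0.0, 0.672, 0.741, -0.0]
ft_force: [-0.4, 0.6, -0.0]
gripper_width: -0.1
grasp_force: 0.0
```

Call:
{"name": "drive_tool", "arguments": {
  "increments": [0, 0, 0.03, 0, -1, 0, 0, 0, 0, -1]
}}

```text
clock: 13.68
tool_pos: [507.5, 139.2, 81.5]
tool_rot: [0.0, 0.672, 0.741, 0.0]
ft_force: [-0.3, 0.3, 1.9]
gripper_width: -0.1
grasp_force: 0.8
```

Call:
{"name": "drive_tool", "arguments": {
  "increments": [0, 0, -0.25, 0, -1, 0, -0.35, 0, 0, -1, 0, 0, 0.31, 0, -1, 0, 0.175, 0, 0, -1, 0, 0.175, 0, 0, -1, 0, 0.175, 0, 0, -1, 0, 0.175, 0, 0, -1, 0, 0, 0, 0, -1]
}}

```text
clock: 14.68
tool_pos: [518.6, 140.3, 79.7]
tool_rot: [0.0, 0.672, 0.741, 0.001]
ft_force: [0.2, 1.2, 4.8]
gripper_width: 0.4
grasp_force: 2.5
```

Call:
{"name": "drive_tool", "arguments": {
  "increments": [0, 0, -0.25, 0, -1, 0, -0.7, 0, 0, -1, 0, 0, 0.25, 0, -1, 0, 0.175, 0, 0, -1, 0, 0.175, 0, 0, -1, 0, 0.175, 0, 0, -1, 0, 0.175, 0, 0, -1, 0, 0, 0, 0, -1]
}}

```text
clock: 15.68
tool_pos: [518.7, 140.3, 79.7]
tool_rot: [0.0, 0.672, 0.741, 0.0]
ft_force: [-0.4, 0.8, 4.0]
gripper_width: -0.2
grasp_force: 2.5
```

Call:
{"name": "drive_tool", "arguments": {
  "increments": [0, 0, -0.25, 0, -1, 0, -0.7, 0, 0, -1, 0, 0, 0.25, 0, -1, 0, 0.175, 0, 0, -1, 0, 0.175, 0, 0, -1, 0, 0.175, 0, 0, -1, 0, 0.175, 0, 0, -1, 0, 0, 0, 0, -1]
}}

```text
clock: 16.68
tool_pos: [518.7, 140.3, 79.7]
tool_rot: [0.0, 0.672, 0.741, 0.0]
ft_force: [0.1, 0.4, 4.3]
gripper_width: 0.2
grasp_force: 2.5
```

Call:
{"name": "drive_tool", "arguments": {
  "increments": [0, 0, -0.5, 0, -1, -1, -0.35, 0, 0, -1, -1, 0, 0, 0, -1, -1, 0, 0.05, 0, -1, 0, 0, 0, 0, -1]
}}

```text
clock: 17.3
tool_pos: [515.8, 48.1, 93.2]
tool_rot: [-0.0, 0.673, 0.74, -0.0]
ft_force: [-0.4, -0.3, -0.0]
gripper_width: 0.1
grasp_force: 0.0
```

Call:
{"name": "drive_tool", "arguments": {
  "increments": [0.05, 0.34, 0.18, 0, -1, 0, 0, 0.25, 0, -1, 0, -0.175, 0, 0, -1, 0, -0.175, 0, 0, -1, 0, -0.175, 0, 0, -1, 0, -0.175, 0, 0, -1, 0, 0, 0, 0, -1]
}}

```text
clock: 18.18
tool_pos: [505.2, 50.8, 80.6]
tool_rot: [0.0, 0.671, 0.741, 0.0]
ft_force: [-0.8, 1.2, 6.0]
gripper_width: 0.3
grasp_force: 3.0
```

Call:
{"name": "drive_tool", "arguments": {
  "increments": [0, 0, -0.25, 0, -1, 0, 0.7, 0, 0, -1, 0, 0, 0.25, 0, -1, 0, -0.175, 0, 0, -1, 0, -0.175, 0, 0, -1, 0, -0.175, 0, 0, -1, 0, -0.175, 0, 0, -1, 0, 0, 0, 0, -1]
}}

```text
clock: 19.18
tool_pos: [504.3, 50.1, 80.4]
tool_rot: [-0.0, 0.672, 0.741, -0.0]
ft_force: [-0.1, 0.4, 6.5]
gripper_width: 0.4
grasp_force: 3.2
```

Call:
{"name": "drive_tool", "arguments": {
  "increments": [0, 0, -0.7, 0, -1, -1, 0.35, 0, 0, -1, -1, 0, 0, 0, -1, -1, 0, 0, 0, -1, 0, 0, 0, 0, -1]
}}

```text
clock: 19.8
tool_pos: [523.1, -39.7, 100.2]
tool_rot: [-0.001, 0.673, 0.74, -0.001]
ft_force: [-0.5, 0.2, -0.8]
gripper_width: 0.1
grasp_force: 0.0
```

```bash
python3 - <<'E'
from h import *
st()
w=capture('wrist')
cv2.imwrite('pics/w3.png',cv2.resize(w['image'][:,:,::-1],(800,600),interpolation=cv2.INTER_CUBIC))
E
```

```text
19.8 [523.1 -39.7 100.2] [-8.000e-04  6.726e-01  7.400e-01 -6.000e-04] [-0.45  0.24 -0.75] 0.09857697977595518
```

View pics/w3.png

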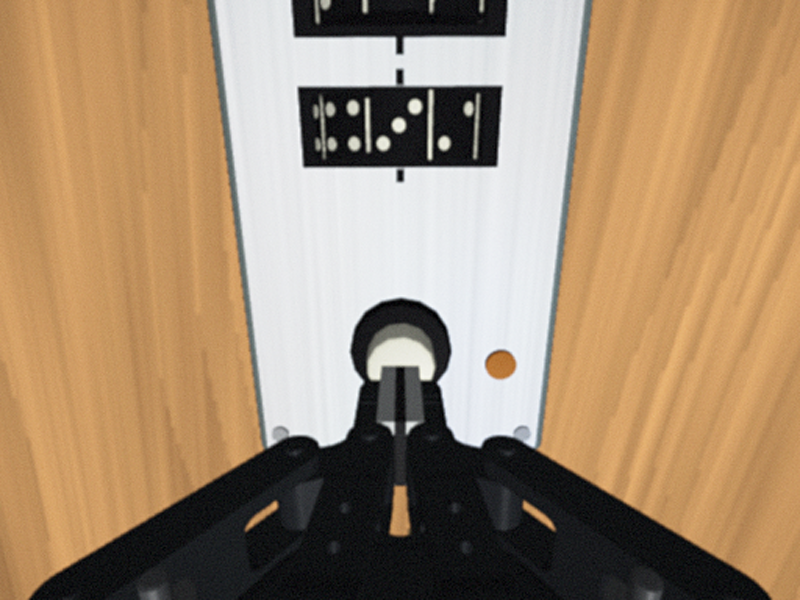

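Right wheel shows 3 at (399,125), centred on its ticks. I'll raise the arm to check the other two before pressing the key.

Call:
{"name": "drive_tool", "arguments": {
  "increments": [0.5, 0, -1, 0, -1, 0.5, 0, -1, 0, -1, 0, 0, -1, 0, -1, 0, 0, 0, 0, -1]
}}

```text
clock: 20.35
tool_pos: [522.5, -7.5, 193.3]
tool_rot: [0.002, 0.671, 0.741, 0.001]
ft_force: [-0.7, 0.6, 0.4]
gripper_width: 0.3
grasp_force: 0.0
```

```bash
python3 - <<'E'
from h import *
st()
w=capture('wrist')
for r in finder.mark_of(w,'load_key_top')[:1]: print(r['at'],atz(w,r['at'],75))
cv2.imwrite('pics/w4.png',cv2.resize(w['image'][:300,56:456,::-1],(800,600),interpolation=cv2.INTER_CUBIC))
E
```

```text
20.35 [522.5  -7.5 193.3] [0.0017 0.6711 0.7414 0.0013] [-0.73  0.55  0.37] 0.279820067670204
[252.9, 218.3] [524.29941401 -42.11346282  75.        ]
```

View pics/w4.png

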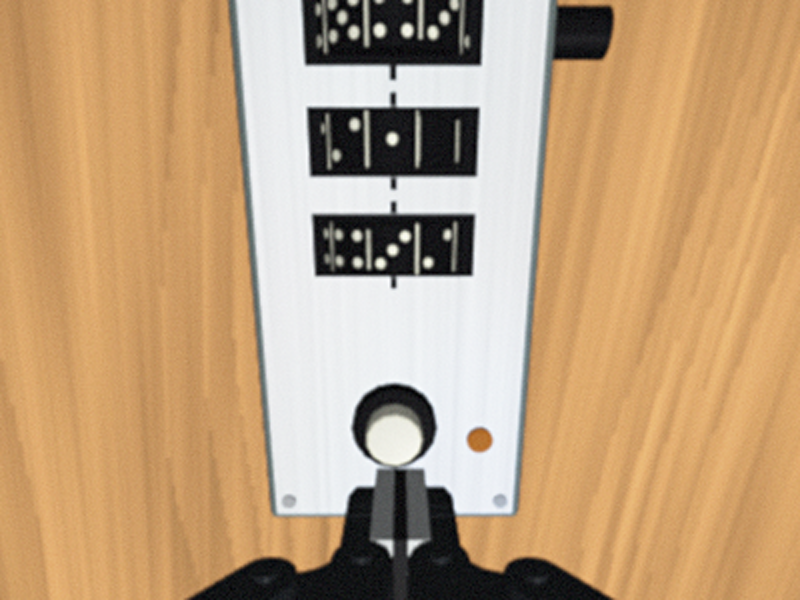

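All three are set and centred on their ticks: 4 at (393,15), 1 at (392,139), 3 at (393,250). The key is at (395,437). Now down to the key.

Call:
{"name": "drive_tool", "arguments": {
  "increments": [-0.51, 0.015, 1, 0, -1, -0.51, 0.015, 1, 0, -1, 0, 0, 0.95, 0, -1, 0, 0, 0, 0, -1]
}}

```text
clock: 20.95
tool_pos: [521.6, -38.2, 98.2]
tool_rot: [-0.004, 0.672, 0.741, -0.002]
ft_force: [-0.5, 0.3, 0.2]
gripper_width: 0.2
grasp_force: 0.0
```

Call:
{"name": "drive_tool", "arguments": {
  "increments": [0, 0, 0.1, 0, -1, 0, 0, 0.05, 0, -1, 0, 0, 0, 0, -1]
}}

```text
clock: 21.32
tool_pos: [525.9, -39.0, 98.9]
tool_rot: [0.001, 0.672, 0.741, 0.0]
ft_force: [0.1, 0.1, -0.6]
gripper_width: 0.3
grasp_force: 0.0
```

Call:
{"name": "drive_tool", "arguments": {
  "increments": [0, 0, 0.1, 0, -1, 0, 0, 0, 0, -1]
}}

```text
clock: 21.58
tool_pos: [525.3, -39.0, 95.0]
tool_rot: [-0.0, 0.672, 0.741, -0.0]
ft_force: [-0.1, 0.7, -0.0]
gripper_width: -0.2
grasp_force: 0.0
```

Call:
{"name": "drive_tool", "arguments": {
  "increments": [0, 0, 0.07, 0, -1, 0, 0, 0, 0, -1]
}}

```text
clock: 21.82
tool_pos: [525.2, -39.0, 92.7]
tool_rot: [-0.0, 0.672, 0.741, -0.0]
ft_force: [-1.7, 0.5, 1.0]
gripper_width: -0.5
grasp_force: 0.0
```

Call:
{"name": "drive_tool", "arguments": {
  "increments": [0, 0, 0.07, 0, -1, 0, 0, 0, 0, -1]
}}

```text
clock: 22.08
tool_pos: [525.2, -39.0, 90.6]
tool_rot: [-0.0, 0.672, 0.741, -0.0]
ft_force: [0.2, -0.6, -0.6]
gripper_width: 0.0
grasp_force: 0.0
```

Call:
{"name": "drive_tool", "arguments": {
  "increments": [0, 0, 0.07, 0, -1, 0, 0, 0, 0, -1]
}}

```text
clock: 22.32
tool_pos: [525.2, -39.0, 88.5]
tool_rot: [-0.0, 0.672, 0.741, -0.0]
ft_force: [-0.4, 0.3, -0.4]
gripper_width: 0.3
grasp_force: 0.0
```

Call:
{"name": "drive_tool", "arguments": {
  "increments": [0, 0, 0.07, 0, -1, 0, 0, 0, 0, -1]
}}

```text
clock: 22.58
tool_pos: [525.2, -39.0, 86.4]
tool_rot: [-0.0, 0.672, 0.741, -0.0]
ft_force: [-0.1, 0.4, -1.0]
gripper_width: 0.0
grasp_force: 0.0
```

Call:
{"name": "drive_tool", "arguments": {
  "increments": [0, 0, 0.07, 0, -1, 0, 0, 0, 0, -1]
}}

```text
clock: 22.82
tool_pos: [525.5, -39.0, 84.8]
tool_rot: [0.0, 0.672, 0.741, 0.0]
ft_force: [-1.2, 0.2, 2.8]
gripper_width: -0.2
grasp_force: 1.7
```

Call:
{"name": "drive_tool", "arguments": {
  "increments": [0, 0, 0.05, 0, -1, 0, 0, 0, 0, -1]
}}

```text
clock: 23.08
tool_pos: [525.5, -39.0, 83.2]
tool_rot: [0.0, 0.672, 0.741, 0.0]
ft_force: [-1.0, 0.4, 4.3]
gripper_width: -0.2
grasp_force: 2.1
```

Call:
{"name": "drive_tool", "arguments": {
  "increments": [0, 0, 0.075, 0, -1, 0, 0, 0.075, 0, -1, 0, 0, 0, 0, -1]
}}

```text
clock: 23.45
tool_pos: [525.5, -39.0, 78.8]
tool_rot: [0.0, 0.672, 0.741, 0.0]
ft_force: [-2.5, 1.2, 7.1]
gripper_width: -0.1
grasp_force: 3.5
```

```bash
python3 - <<'E'
from h import *
L=[]
for i in range(8):
    capture('wrist'); s=monitor.get_state(); L.append((s['tool_pos'][2],s['ft_force'][2],s['grasp_force']))
print(np.mean(L,0),np.std(L,0))
E
```

```text
[78.92597752  6.94799477  3.47831231] [0.01955222 0.42852241 0.00631621]
```

Call:
{"name": "drive_tool", "arguments": {
  "increments": [0, 0, 0.05, 0, -1, 0, 0, 0, 0, -1, 0, 0, 0, 0, -1]
}}

```text
clock: 24.22
tool_pos: [525.5, -39.1, 77.5]
tool_rot: [0.0, 0.672, 0.741, 0.0]
ft_force: [-2.8, 0.4, 7.7]
gripper_width: 0.3
grasp_force: 3.9
```

```bash
python3 - <<'E'
from h import *
L=[]
for i in range(8):
    capture('wrist'); s=monitor.get_state(); L.append((s['tool_pos'][2],s['ft_force'][2],s['grasp_force']))
print(np.mean(L,0),np.std(L,0))
E
```

```text
[77.54661024  8.05996615  3.90650323] [0.01022547 0.52838638 0.00072654]
```

The force is about 7.8 N, which matches roughly 8 mm of travel. Releasing and backing away.

Call:
{"name": "drive_tool", "arguments": {
  "increments": [0, 0, -0.2, 0, -1, 0, 0, -0.3, 0, -1, 0, 0, -1, 0, -1, 0.5, 0, -1, 0, -1, 0.5, 0, -1, 0, -1, 0, 0, 0, 0, -1, 0, 0, 0, 0, -1]
}}

```text
clock: 25.5
tool_pos: [521.9, -9.3, 181.0]
tool_rot: [-0.0, 0.672, 0.741, -0.0]
ft_force: [-0.3, -0.2, -0.1]
gripper_width: 0.2
grasp_force: 0.0
```

```bash
python3 - <<'E'
from h import *
st()
w=capture('wrist')
cv2.imwrite('pics/w5.png',cv2.resize(w['image'][:300,56:456,::-1],(800,600),interpolation=cv2.INTER_CUBIC))
E
```

```text
25.5 [521.9  -9.3 181. ] [-4.000e-04  6.716e-01  7.409e-01 -4.000e-04] [-0.29 -0.18 -0.11] 0.15909872804482394
```

View pics/w5.png

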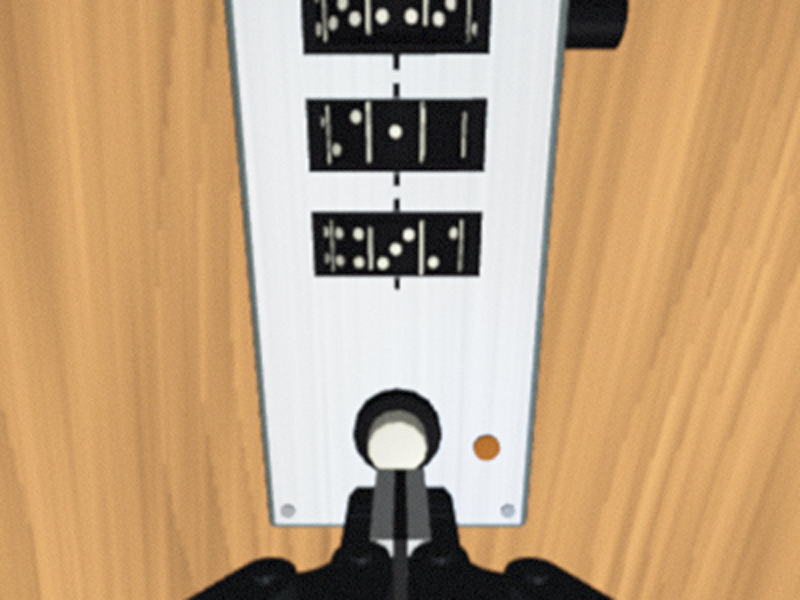

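The wheels still read 4-1-3 (1 at (395,131), 3 at (396,248)), and the key is back up at (397,445). Handing in.

```bash
python3 -c "
from rig import job; print(job.job_done())"
```

```text
the job is handed in; nothing more can be done
None
```

The wheels are set to 4-1-3, each centred on its ticks; the load key was then pressed about 8 mm (about 7.8 N, judged from force) and sprang back up, and the job is handed in, though no picture confirmed the saw stop took the code.

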